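# Screw down the jug's cap

## Robot

A 6-joint arm with a two-finger parallel gripper is mounted at the origin on the work surface. World frame = base frame: x ahead of the robot, y to its left, z up, the work surface at z = 0. Lengths are in mm, angles in rad, forces in N, time in s.
With the tool pointing down it reaches from about 350 to 975 mm from the base axis. Payload 7.1 kg.
Tool frame: the origin (TCP) lies midway between the tips of the shut fingers; the grasp point (between the pads) lies pinch_z behind it (pinch_z is the distance from the TCP to the grasp point, in mm); z points along the fingers, y is the line along which they close (so a half turn about z gives the same grasp; the last joint's range is limited). The gripper opens to 88 mm and grips with 3 to 60 N. Pads are 20 mm wide; open, the fingers measure 115 mm over their backs; the gripper's body (75 mm by 178 mm) begins 61 mm behind the grasp point.
Start: joints at [1.308, 0.423, 1.63, -0, 1.089, -0.019], TCP at [150.839, 606.508, 222.675] pointing down, gripper open.
Joint ranges: [-3, 3], [-0.9, 2.11], [0.09, 2.58], [-1.31, 4.45], [0.11, 2.69], [-2.54, 2.54]. Speed limits (rad/s): [2.39, 2.39, 3.01, 3.14, 3.14, 3.14].

## Interface

Orientations are given as a rotation vector (axis times angle).
In Python, from workcell import get_obs, get_image, close_job, pinch_z gives the robot as it stands.
- The arm moves only by the tool jog_arm, never from a script. Its argument "commands" is a list of rows, each a list of 3 entries, a list of its own where there are three numbers: the gripper command: -1 is shut, 1 is fully open, values between are in proportion, then the shift along the tool's x, y, z as a fraction of full scale, then the turn, a rotation vector about the tool's x, y, z as a fraction of full scale. In form: [[gripper, [tx, ty, tz], [rx, ry, rz]], ...]. A call has 1 to 10 rows; each row shifts and turns the commanded pose from where the row before left it, along the tool's axes as they then stand; what a row does not reach is not made up. Full scale, the value 1, is 0.1 m for a shift and 45 degrees for a turn. A row lasts 1/10 s, in which the tool goes at most 50 mm and 8.59 degrees, less where a joint would pass 70% of its speed; a pose out of reach is approached as far as the arm can. A call with a number of a shift or a turn outside -1 to 1 is refused whole. A call with a gripper value outside its range is refused whole. The fingers move at their own pace and stop on an object; the grip force is fixed at half the most. Time passes only in rows, so rows that do not move let the fingers close. It gives the time, the measured TCP pose, the force, the opening and the grip force at its end, in the units of the state.
- get_obs(): the state, without advancing time (a new reading comes with each control period).
- get_image(name): name is "scene" or "top" or "wrist"; returns a dict with "image" (400x640x3 uint8, blue, green, red), "z_map" (400x640 float32, mm along the optical axis (not along the pixel's ray), 0 where there is no reading), "intrinsics" (3x3 intrinsics, pixels), "k1" (the pictures are not rectified: a ray, as slopes to the right and down, at radius r is drawn at 1 + k1 r^2 times it, then the intrinsics apply), "eye" and "orientation" of the camera in the world; the wrist camera has in their place "mount" (4x4, takes a point from camera to tool coordinates, whose origin is the TCP and whose axes are the flange's). Camera axes: x right, y down, z forward; pixel columns grow to the right and rows downward; lengths in mm; the calibration is good to about 2 mm. A picture is of the moment at which its call begins: read the wrist's pose just before it.
- close_job(): hands the job in; it is judged then, once.
The state is a dict: "t": time; "qpos": joint angles; "qvel": joint speeds; "joint_torque": joint torques, N m; "ee_pos": TCP position; "orientation": TCP orientation; "ft_force": force on the tool from outside, world axes, zero at the start; "moment": the same for the moment, N m; "width": finger opening in mm; "grasp_force": force on a finger pad.
Only numpy, scipy, OpenCV 4.12 (cv2) and the standard library are available. Lean on these libraries where they do the work, as an engineer would, in place of code of your own. Each camera call takes 0.05 s, during which the arm holds its last target. There are 200 camera calls.

## Task

The grey bar-grip cap of the big white jug is sitting up on top of its collar, turned past the thread. Without lifting it off, turn it back (counter-clockwise seen from above) until its two lugs can drop into the collar's notches and let it down, then screw it forward (clockwise) until it is fully home, and let go. Do not touch the smaller jug, which is already closed.

Things in the scene. Friction and masses are not known exactly. Their poses are not given: they have to be found in the camera images.
- jug: Big white plastic jug, fixed: body 190 x 130 mm, 130 mm tall, filler collar near one end, carrying handle (top 160 mm above the bench) at the other. Origin on the bench under the collar's axis; x points from collar to handle, z up.
- collar (a point): Centre of the white collar's flat top, 165 mm above the bench; axes as the jug's. 84 mm across, flange 5 mm thick. Two 22 mm wide notches in its inner rim, opposite each other on the x axis. From each a channel runs clockwise (from above) under the flange to a stop met about 80 degrees on; closed the other way. Ribs 6 mm high on top block a raised cap 80 degrees clockwise of the notches.
- cap_grip (a point): Middle of the bar on the loose grey cap (90 g); x along the bar, z up. Bar 50 x 18 x 32 mm tall, on a flat 52 mm round body. Two lugs in line with the bar, 72 mm across, lie on the flange 45 to 72 degrees clockwise of the notches; this point is then 201 mm above the bench. With the bar within 10 degrees of the jug's x it can go down 12 mm (if gripped, lower it), then turns easily, 2 mm vertical play.
- small_jug: The same form at three quarters of the size (cap top 155 mm above the bench), already closed, fixed. Origin and axes as for the big jug. Not to be touched.
There are look-alikes about, which are no part of the job. What is shaped like the part that bears cap_grip but yellow is not meant.

How it is judged (in metres and radians):
On the way, in this order (a step that is already met when the one before it is completed fails the run):
1. the cap, turned back to the notches, has dropped into the collar (z of cap_grip in the frame of jug below 0.194 m and horizontal distance between cap_grip and jug below 0.006 m and angle between the x axis of cap_grip and the x axis of jug, either way round below 0.4 rad), for 0.05 s.
2. the cap is screwed forward under the flange (z of cap_grip in the frame of jug below 0.194 m and angle between the x axis of cap_grip and the x axis of jug, either way round above 1.1 rad), for 0.2 s.
At the end, for the whole second after the job is handed in: The cap is down in the big jug's collar (within 5 mm of its seat in height, 6 mm of the axis, upright within 7 degrees), with its bar turned at least 63 degrees from the jug's x axis, so that its lugs are locked under the flange, and it is let go (all of step 2 and z of cap_grip in the frame of jug above 0.184 m and horizontal distance between cap_grip and jug below 0.006 m and angle between cap_grip's own z axis and vertical below 0.12 rad); the robot touches nothing.
It fails at once if the cap is lifted off the collar (more than 15 mm above its starting height) (z of cap_grip in the frame of jug above 0.216 m).
It fails at once if the smaller jug is touched (contact force between any of the fingers, the arm and small_jug above 2 N).
It also fails if it takes over 38 s, if anything falls off the work surface, if the arm or the gripper's body presses on something with over 40 N, if the wrist force passes 120 N, or if a joint passes its speed limit or range.

## Working session

There is one attempt and no reset: what is moved stays moved. The work goes in short steps, Python scripts to look and compute and a tool call to move; the robot and the scene stay as the last step left them, time stands still between calls to the robot, and variables do not carry over. Pictures are saved under pics/ and viewed, at most 10 in all, crops included, and the job is handed in when it is done.

Besides the shell and the picture viewer there is one more tool, called after "Emit:" as name(argument=value, ...), one argument or row to a line, values as JSON. jog_arm: Moves the arm, as the interface text tells. Its arguments: {"type":"object","properties":{"commands":{"type":"array","items":{"type":"array"}}},"required":["commands"]}

```bash
mkdir -p pics; cat > h.py <<'E'
import numpy as np,cv2
from scipy.spatial.transform import Rotation as R
from workcell import get_obs,get_image,close_job,pinch_z
def rays(g,px):
    K=np.array(g['intrinsics'],float);k=g['k1']
    p=np.atleast_2d(np.array(px,float));d=np.c_[(p[:,0]-K[0,2])/K[0,0],(p[:,1]-K[1,2])/K[1,1]]
    u=d.copy()
    for _ in range(20): u=d/(1+k*(u**2).sum(1,keepdims=True))
    return np.c_[u,np.ones(len(u))]
def pose(g,o=None):
    if 'mount' in g:
        T=np.eye(4);T[:3,:3]=R.from_rotvec(o['orientation']).as_matrix();T[:3,3]=o['ee_pos'];T=T@np.array(g['mount']);return T[:3,:3],T[:3,3]
    r=np.array(g['orientation'],float)
    return (r if r.shape==(3,3) else R.from_rotvec(r).as_matrix()),np.array(g['eye'],float)
def onplane(g,px,z,o=None):
    M,e=pose(g,o);d=rays(g,px)@M.T
    return e+d*((z-e[2])/d[:,2])[:,None]
def pts(g,o=None):
    M,e=pose(g,o);h,w=g['z_map'].shape
    v,u=np.mgrid[:h,:w];r=rays(g,np.c_[u.ravel(),v.ravel()])
    return ((r*g['z_map'].reshape(-1,1))@M.T+e).reshape(h,w,3)
E
python3 - <<'E'
from h import *
import pickle
print(pinch_z,get_obs())
for n in('top','scene','wrist'):
    o=get_obs();g=get_image(n);pickle.dump((o,g),open(n+'.pkl','wb'));cv2.imwrite(f'pics/{n}.png',g['image'])
    print(n,{k:v for k,v in g.items() if k not in('image','z_map')})
E
```

```text
18.700000000000003 {'t': 0.0, 'qpos': array([ 1.30800225e+00,  4.23850851e-01,  1.63066236e+00,  3.00105545e-05,
        1.08860368e+00, -1.89962911e-02]), 'qvel': array([-3.52752744e-04, -1.03160833e-04, -6.26938930e-04,  1.58413409e-04,
       -8.98309883e-04, -9.93521787e-05]), 'joint_torque': array([ 1.94450418e-03, -5.44625473e+01, -2.73662245e+01,  6.44229027e-02,
        2.28005630e-02, -1.48994441e-04]), 'ee_pos': array([150.69189327, 606.00020084, 221.9063095 ]), 'orientation': array([-3.82001348e-01, -3.11803842e+00,  2.36449872e-03]), 'ft_force': array([-0.17410211,  0.40312524, -0.38280076]), 'moment': array([-0.03075276, -0.02865213, -0.00832061]), 'grasp_force': 0.0, 'width': 87.5257003960733}
top {'intrinsics': array([[366.06636107,   0.        , 319.6764446 ],
       [  0.        , 366.06636107, 204.22701456],
       [  0.        ,   0.        ,   1.        ]]), 'k1': -0.00945110599621599, 'eye': array([428.45196647,  30.71027142, 942.50041713]), 'orientation': array([-2.16832332,  2.20686962, -0.07707072])}
scene {'intrinsics': array([[491.99720625,   0.        , 322.43187325],
       [  0.        , 491.99720625, 200.52198878],
       [  0.        ,   0.        ,   1.        ]]), 'k1': -0.09062122189797316, 'eye': array([ 881.6146586 , -337.27565474,  906.30985408]), 'orientation': array([-2.35798668, -0.95124673,  0.32869685])}
wrist {'intrinsics': array([[280.05715447,   0.        , 320.78602865],
       [  0.        , 280.05715447, 199.42767548],
       [  0.        ,   0.        ,   1.        ]]), 'k1': -0.04754701970046659, 'mount': array([[ 2.37437823e-05, -9.62110104e-01, -2.72661233e-01,
         7.44795944e+01],
       [ 9.99999860e-01,  1.67057813e-04, -5.02397166e-04,
        -4.51635675e-02],
       [ 5.28911579e-04, -2.72661183e-01,  9.62109973e-01,
        -1.62108434e+02],
       [ 0.00000000e+00,  0.00000000e+00,  0.00000000e+00,
         1.00000000e+00]])}
```

View pics/top.png

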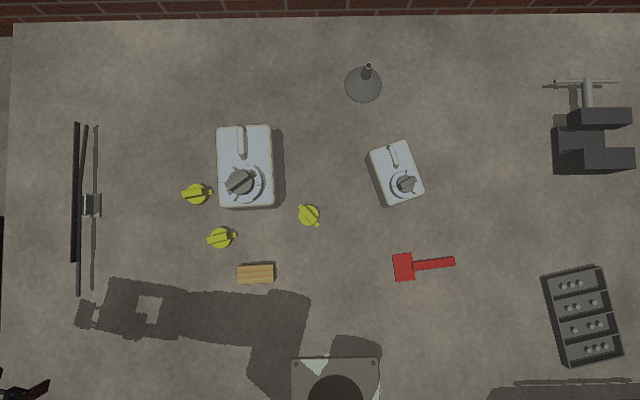

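View pics/scene.png

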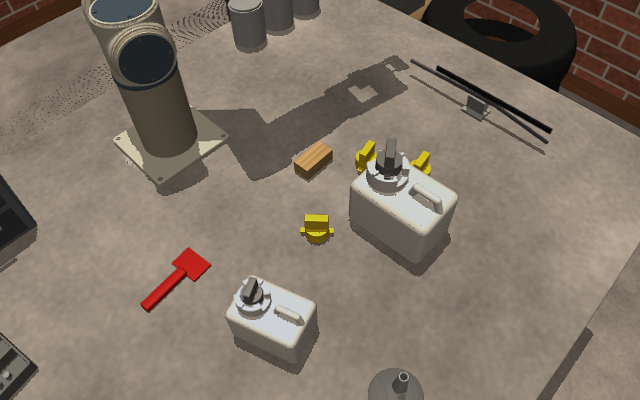

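Candidates: the grey cap on the big jug (240,181); the grey cap on the small jug (405,183), which is not to be touched; yellow caps at (196,194), (221,237) and (309,215). The grey cap at (240,181) is the one: it is on the larger jug and stands raised on its collar. I'll measure it and take one enlarged crop.

```bash
python3 - <<'E'
from h import *
import pickle
o,g=pickle.load(open('top.pkl','rb'))
im=g['image'];P=pts(g)
box=np.zeros(im.shape[:2],bool);box[115:222,205:292]=1
def rect(m,n):
    q=P[m][:,:2].astype(np.float32);r=cv2.minAreaRect(q);print(n,len(q),np.round(r[0],1),np.round(r[1],1),round(r[2],1),'zmed',np.median(P[m][:,2]).round(1));return r
Z=P[...,2]
hsv=cv2.cvtColor(im,cv2.COLOR_BGR2HSV)
print('zmax',np.sort(Z[box])[-30:][::6])
rect(box&(Z>120),'body+')
hi=box&(Z>205);r=rect(hi,'bar top')
b=cv2.boxPoints(r);print(b.round(1))
q=P[hi][:,:2];w,v=np.linalg.eigh(np.cov(q.T));print('bar mean',q.mean(0),'dir',np.degrees(np.arctan2(v[1,1],v[0,1])))
c=box&(Z>155)&(Z<172);(cc,cr)=cv2.minEnclosingCircle(P[c][:,:2].astype(np.float32));print('collar',cc,cr,np.median(Z[c]))
h=box&(Z>140)&(im[...,0]>120)&(np.arange(400)[:,None]<160);q=P[h];print('handle',q.mean(0),len(q))
# body by colour, on plane 130
wm=(box&(Z>122)&(Z<138)).astype(np.uint8);cn=max(cv2.findContours(wm,0,2)[0],key=cv2.contourArea);rr=cv2.minAreaRect(onplane(g,cn[:,0],130)[:,:2].astype(np.float32));print('body plane',rr)
# scene: bar top, collar
o,s=pickle.load(open('scene.pkl','rb'));S=pts(s);b2=np.zeros((400,640),bool);b2[125:275,340:470]=1
for lo,hi_,n in((208,230,'bar'),(158,170,'collar'),(124,136,'body')):
    m=b2&(S[...,2]>lo)&(S[...,2]<hi_);r=cv2.minAreaRect(S[m][:,:2].astype(np.float32));print('scene',n,m.sum(),r,np.median(S[m][:,2]))
A=cv2.resize(im[110:225,180:295],None,fx=5,fy=5,interpolation=2);cv2.imwrite('pics/crop1.png',A)
E
```

```text
zmax [942.50041713 942.50041713 942.50041713 942.50041713 942.50041713]
body+ 4520 [531.  176.1] [308.6 177.2] 24.9 zmed 130.0
bar top 286 [495.1 116.5] [211.4  50.2] 65.5 zmed 216.4
[[428.5  30.7]
 [474.1   9.9]
 [561.8 202.2]
 [516.1 223. ]]
bar mean [517.93707805 174.25079337] dir 58.89847768678271
collar (573.5447998046875, 197.64210510253906) 81.53810119628906 163.9573798190733
handle [618.63773059 194.7233228  181.07906493] 171
body plane ((574.5360107421875, 195.42486572265625), (183.27685546875, 124.92378234863281), 2.5261831283569336)
scene bar 219 ((530.380126953125, 194.3328094482422), (18.016311645507812, 51.31358337402344), 35.312957763671875) 217.2919274700098
scene collar 589 ((565.7142944335938, 206.35423278808594), (159.10574340820312, 82.45136260986328), 20.131988525390625) 164.48206158396658
scene body 2892 ((576.3279418945312, 195.33291625976562), (184.40115356445312, 127.92057800292969), 2.044312000274658) 129.99384941305522
```

View pics/crop1.png

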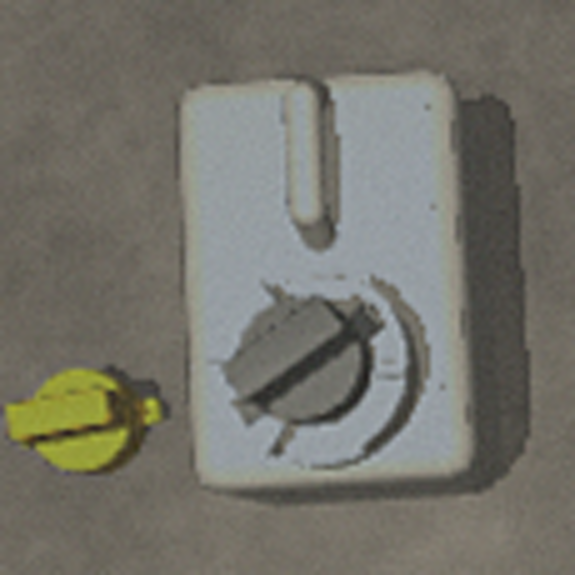

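The crop shows the grey cap standing on the big jug's collar with its bar diagonal (crop centre about (300,355), full frame (240,181)). The yellow cap beside it is a look-alike. The scene depth puts the bar at about (530,194), top z 217, direction about 125° against a jug x of about 2°. That is about 57° clockwise, which fits the description. Next I'll redo the top view with invalid depths masked out and find the collar.

```bash
python3 - <<'E'
from h import *
import pickle
for n,b in(('top',(115,222,205,292)),('scene',(125,275,340,470))):
    o,g=pickle.load(open(n+'.pkl','rb'));P=pts(g);Z=P[...,2]
    box=np.zeros(Z.shape,bool);box[b[0]:b[1],b[2]:b[3]]=1;box&=g['z_map']>0
    for lo,hi,m in((212,222,'bar'),(120,138,'body'),(140,168,'handle/collar')):
        k=box&(Z>lo)&(Z<hi)
        if m!='handle/collar': print(n,m,k.sum(),cv2.minAreaRect(P[k][:,:2].astype(np.float32)),np.median(Z[k])); continue
        c=k&(Z>161)&(P[...,0]<578);q=P[c]
        print(n,'collar',len(q),cv2.minEnclosingCircle(q[:,:2].astype(np.float32)),np.median(q[:,2]))
        c=k&(Z>145)&(P[...,0]>585);q=P[c];print(n,'handle',len(q),cv2.minAreaRect(q[:,:2].astype(np.float32)),q[:,2].max())
E
```

```text
top bar 228 ((530.822021484375, 195.2874298095703), (17.75723648071289, 49.83449172973633), 35.905216217041016) 216.36378099031595
top body 2999 ((575.5016479492188, 196.98980712890625), (187.2535400390625, 127.36135864257812), 2.588233470916748) 128.78368069114913
top collar 401 ((531.0548095703125, 195.46083068847656), 42.292259216308594) 164.62479636438468
top handle 219 ((625.8088989257812, 199.19696044921875), (68.01225280761719, 15.894023895263672), 0.5660508871078491) 162.30928978642442
scene bar 204 ((530.39453125, 194.42971801757812), (17.961519241333008, 51.23435974121094), 35.034828186035156) 217.43477010765469
scene body 3154 ((576.8696899414062, 194.88238525390625), (184.80665588378906, 130.97280883789062), 1.1852306127548218) 129.80662052980318
scene collar 372 ((530.712646484375, 194.41114807128906), 43.33884811401367) 165.47925010025637
scene handle 286 ((626.3966064453125, 197.0265655517578), (65.5202865600586, 16.428733825683594), 1.6176711320877075) 163.98873250826546
```

Emit:
jog_arm(
  commands=[
    [1,[0,0,-0.3],[0,0,0.19]],
    [1,[-0.4,-0.3,-0.2],[0,0,0.19]],
    [1,[-0.4,-0.3,0],[0,0,0.19]],
    [1,[-0.4,-0.3,0],[0,0,0.19]],
  ],
)

```text
t: 0.55
ee_pos: [205.8, 470.6, 271.5]
orientation: [1.29, 2.864, 0.002]
ft_force: [0.4, 0.9, 0.7]
width: 87.7
grasp_force: 0.0
```

Emit:
jog_arm(
  commands=[
    [1,[-0.42,0.06,0],[0,0,0]],
    [1,[-0.42,0.06,0],[0,0,0]],
    [1,[-0.42,0.06,0],[0,0,0]],
    [1,[-0.42,0.06,0],[0,0,0]],
    [1,[-0.42,0.06,0],[0,0,0]],
    [1,[-0.42,0.06,0],[0,0,0]],
    [1,[-0.42,0.06,0],[0,0,0]],
    [1,[-0.42,0.06,0],[0,0,0]],
    [1,[-0.42,0.06,0],[0,0,0]],
    [1,[-0.42,0.06,0],[0,0,0.13]],
  ],
)

```text
t: 1.55
ee_pos: [530.8, 197.2, 271.1]
orientation: [-1.429, -2.798, 0.0]
ft_force: [0.3, 0.6, -0.2]
width: 87.8
grasp_force: 0.0
```

Emit:
jog_arm(
  commands=[
    [1,[0,0,0],[0,0,0]],
    [1,[0,0,0],[0,0,0]],
  ],
)

```text
t: 1.75
ee_pos: [529.7, 198.0, 270.7]
orientation: [-1.428, -2.797, 0.001]
ft_force: [-0.2, 1.1, -1.4]
width: 87.9
grasp_force: 0.0
```

```bash
cat > w.py <<'E'
from h import *
import sys
o=get_obs();g=get_image('wrist');P=pts(g,o);Z=P[...,2];v=g['z_map']>0
zt=float(sys.argv[1])
near=v&(np.hypot(P[...,0]-530.7,P[...,1]-195)<60)
k=near&(abs(Z-zt)<5)
print('bar',k.sum(),cv2.minAreaRect(P[k][:,:2].astype(np.float32)),np.median(Z[k]))
k=near&(Z>161)&(Z<169);print('collar',k.sum(),cv2.minEnclosingCircle(P[k][:,:2].astype(np.float32)))
M=R.from_rotvec(o['orientation']).as_matrix();print('tcp',o['ee_pos'],'yaw x,y',np.degrees(np.arctan2(M[1,:2],M[0,:2])),'z',M[:,2],'q',o['qpos'],'t',o['t'])
d=np.array([530.7,195,0])-o['ee_pos'];print('to centre, tool axes',(M.T@d)[:2])
cv2.imwrite(sys.argv[2],g['image'])
E
python3 w.py 217 pics/w1.png
```

```text
bar 1257 ((530.9207153320312, 196.05136108398438), (17.5267276763916, 49.76294708251953), 35.373291015625) 216.93217448514633
collar 1650 ((530.77490234375, 195.10574340820312), 42.53564453125)
tcp [529.72889961 197.99640988 270.70683701] yaw x,y [125.91508366  35.91512109] z [-1.23460282e-03 -1.54433110e-04 -9.99999226e-01] q [ 3.36503805e-01  2.83299323e-01  1.71778556e+00  2.87985885e-04
  1.14172414e+00 -2.90452952e-01] t 1.75
to centre, tool axes [-3.15857492 -0.6759708 ]
```

View pics/w1.png

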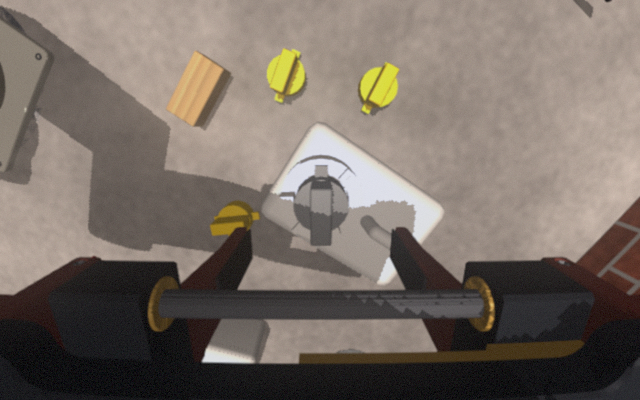

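The wrist view shows the cap's bar at (320,205), in line with the tool's x, with the fingers straddling it. It measures (530.9,195.5), within 1 mm of the other two views. Now descend and close.

Emit:
jog_arm(
  commands=[
    [1,[-0.028,-0.006,0.3],[0,0,0]],
    [1,[0,0,0.3],[0,0,0]],
    [1,[0,0,0.14],[0,0,0]],
    [1,[0,0,0.05],[0,0,0]],
    [1,[0,0,0],[0,0,0]],
    [1,[0,0,0],[0,0,0]],
  ],
)

```text
t: 2.4
ee_pos: [531.5, 196.7, 193.4]
orientation: [1.425, 2.798, 0.002]
ft_force: [0.2, 0.3, 0.3]
width: 87.8
grasp_force: 0.0
```

Emit:
jog_arm(
  commands=[
    [-1,[-0.006,0,0.01],[0,0,0]],
    [-1,[0,0,0],[0,0,0]],
    [-1,[0,0,0],[0,0,0]],
    [-1,[0,0,0],[0,0,0]],
    [-1,[0,0,0],[0,0,0]],
    [-1,[0,0,0],[0,0,0]],
    [-1,[0,0,0],[0,0,0]],
    [-1,[0,0,0],[0,0,0]],
  ],
)

```text
t: 3.2
ee_pos: [531.3, 195.6, 191.2]
orientation: [-1.427, -2.799, 0.0]
ft_force: [0.6, -0.2, -0.2]
width: 27.3
grasp_force: 0.0
```

Emit:
jog_arm(
  commands=[
    [-1,[0,0,0],[0,0,0]],
    [-1,[0,0,0],[0,0,0]],
    [-1,[0,0,0],[0,0,0]],
    [-1,[0,0,0],[0,0,0]],
  ],
)

```text
t: 3.6
ee_pos: [531.3, 195.6, 191.2]
orientation: [-1.427, -2.799, 0.0]
ft_force: [-0.1, -0.4, 0.3]
width: 17.8
grasp_force: 30.0
```

Emit:
jog_arm(
  commands=[
    [-1,[0,0,0],[0,0,-0.15]],
    [-1,[0,0,0],[0,0,-0.15]],
    [-1,[0,0,0],[0,0,-0.15]],
    [-1,[0,0,0],[0,0,-0.15]],
    [-1,[0,0,0],[0,0,-0.15]],
    [-1,[0,0,0],[0,0,-0.15]],
    [-1,[0,0,0],[0,0,-0.17]],
    [-1,[0,0,0],[0,0,-0.17]],
    [-1,[0,0,0],[0,0,0]],
    [-1,[0,0,0],[0,0,0]],
  ],
)

```text
t: 4.6
ee_pos: [531.2, 195.5, 191.1]
orientation: [0.043, -3.141, 0.0]
ft_force: [-1.4, 0.1, -1.1]
width: 17.7
grasp_force: 30.0
```

```bash
python3 w.py 217 pics/w2.png; python3 -c "
from h import *
o=get_obs();print(o['ft_force'],o['moment'],o['width'])
import pickle
for n in('top','scene'):
    g=get_image(n);cv2.imwrite(f'pics/{n}2.png',g['image'])
"
```

```text
bar 2728 ((526.7288208007812, 197.30845642089844), (45.390663146972656, 34.432167053222656), 19.824716567993164) 216.8140460593147
collar 3080 ((531.4093627929688, 195.22946166992188), 42.56375503540039)
tcp [531.16762497 195.54356697 191.14053032] yaw x,y [-178.4256297    91.57437116] z [-2.45415775e-04 -6.78072940e-05 -9.99999968e-01] q [ 3.31707834e-01  3.76715421e-01  1.78700977e+00  1.90616968e-05
  9.78121581e-01 -1.26657710e+00] t 4.6
to centre, tool axes [ 0.43513537 -0.51884698]
[-0.32519569  0.41618073 -1.01162155] [-0.01088553  0.029456    0.01227519] 17.782560781131348
```

View pics/w2.png

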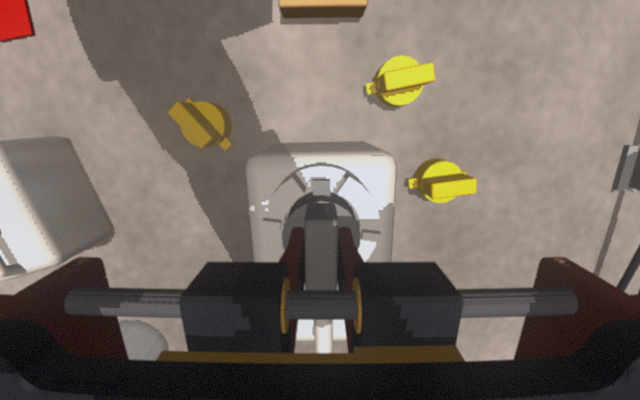

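The wrist view shows the bar gripped at (320,245), in line with the jug and its handle (320,335), with the front lug at (320,187) over the notch. Lower 12 mm gently.

Emit:
jog_arm(
  commands=[
    [-1,[0,0,0.03],[0,0,0]],
    [-1,[0,0,0.03],[0,0,0]],
    [-1,[0,0,0],[0,0,0]],
  ],
)

```text
t: 5.05
ee_pos: [530.9, 195.4, 184.6]
orientation: [0.048, -3.14, 0.001]
ft_force: [-0.7, -0.0, -1.3]
width: 18.0
grasp_force: 30.0
```

Emit:
jog_arm(
  commands=[
    [-1,[0,0,0.03],[0,0,0]],
    [-1,[0,0,0.025],[0,0,0]],
    [-1,[0,0,0],[0,0,0]],
    [-1,[0,0,0],[0,0,0]],
  ],
)

```text
t: 5.45
ee_pos: [531.2, 195.5, 179.6]
orientation: [0.049, -3.141, 0.0]
ft_force: [0.3, -1.2, -0.9]
width: 17.9
grasp_force: 30.0
```

```bash
python3 w.py 205 pics/w3.png; python3 -c "
from h import *
o=get_obs();print(o['ft_force'],o['moment'])
g=get_image('wrist');Z=pts(g,o)[...,2];print(np.median(Z[225:260,312:330],axis=1).round(1)[::5])"
```

```text
bar 2742 ((526.4506225585938, 196.85821533203125), (44.8194694519043, 34.56499481201172), 20.64687156677246) 205.29125016046635
collar 3485 ((531.2666015625, 195.44290161132812), 42.432716369628906)
tcp [531.22735771 195.52921403 179.63855093] yaw x,y [-178.22045989   91.77954117] z [-2.10234860e-04 -9.31888009e-05 -9.99999974e-01] q [ 3.31668887e-01  3.91970206e-01  1.79509012e+00 -2.40794420e-05
  9.54761447e-01 -1.27017237e+00] t 5.45
to centre, tool axes [ 0.50526956 -0.49702287]
[-0.59727828 -0.49705439 -1.15164306] [ 0.05339211 -0.04804261  0.02801048]
[205.7 205.5 205.7 205.6 205.4 205.5 205.2]
```

The bar top now reads 205 (was 217), so the cap is down. Screw it forward.

Emit:
jog_arm(
  commands=[
    [-1,[0,0,0],[0,0,0.15]],
    [-1,[0,0,0],[0,0,0.15]],
    [-1,[0,0,0],[0,0,0.15]],
    [-1,[0,0,0],[0,0,0.15]],
    [-1,[0,0,0],[0,0,0.15]],
    [-1,[0,0,0],[0,0,0.15]],
    [-1,[0,0,0],[0,0,0.15]],
    [-1,[0,0,0],[0,0,0.15]],
    [-1,[0,0,0],[0,0,0.15]],
    [-1,[0,0,0],[0,0,0.15]],
  ],
)

```text
t: 6.55
ee_pos: [531.3, 195.6, 179.8]
orientation: [1.711, 2.635, 0.0]
ft_force: [-0.2, 1.0, -0.4]
width: 18.0
grasp_force: 30.0
```

Emit:
jog_arm(
  commands=[
    [-1,[0,0,0],[0,0,0.1]],
    [-1,[0,0,0],[0,0,0.1]],
    [-1,[0,0,0],[0,0,0.05]],
    [-1,[0,0,0],[0,0,0]],
    [-1,[0,0,0],[0,0,0]],
  ],
)

```text
t: 7.05
ee_pos: [531.3, 195.6, 179.8]
orientation: [1.954, 2.46, 0.0]
ft_force: [-0.8, -0.1, -1.4]
width: 17.9
grasp_force: 30.0
```

```bash
python3 w.py 205 pics/w4.png; python3 -c "
from h import *
o=get_obs();print(o['ft_force'],o['moment'],o['width'])"
```

```text
bar 2740 ((532.1932983398438, 200.4713134765625), (34.42549514770508, 45.0850830078125), 30.828588485717773) 205.56140676149576
collar 2980 ((531.03564453125, 195.54885864257812), 42.423526763916016)
tcp [531.28033014 195.56986468 179.80382504] yaw x,y [103.09792701  13.09792702] z [ 5.75213863e-05  1.10694446e-05 -9.99999998e-01] q [ 3.31700088e-01  3.91714404e-01  1.79503172e+00 -1.01273306e-05
  9.54788540e-01  1.03103988e-01] t 7.05
to centre, tool axes [-0.4231218 -0.7048974]
[-0.07487375  0.37553318 -0.72531252] [-0.11355653  0.05198374  0.02687808] 17.68476959293685
```

View pics/w4.png

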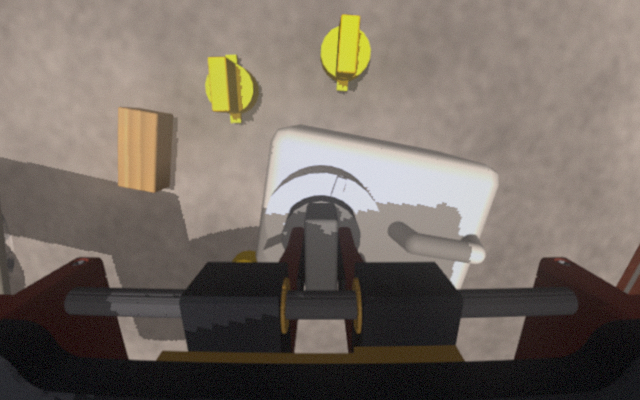

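The wrist view shows the bar at (320,245) turned about 79° from the jug's x, with the lug now hidden under the flange. Turn a little more to feel the stop.

Emit:
jog_arm(
  commands=[
    [-1,[0,0,0],[0,0,0.04]],
    [-1,[0,0,0],[0,0,0.04]],
    [-1,[0,0,0],[0,0,0]],
  ],
)

```text
t: 7.4
ee_pos: [531.2, 195.5, 179.8]
orientation: [2.029, 2.398, -0.001]
ft_force: [-1.0, -0.9, -1.0]
width: 17.7
grasp_force: 30.2
```

```bash
python3 -c "
from h import *
o=get_obs();print(o['ft_force'],o['moment'],o['width'],np.degrees(2*np.arctan2(o['orientation'][1],o['orientation'][0])))"
```

```text
[-1.01273911 -0.93563466 -0.95939071] [-0.06822959  0.15978394  0.6700494 ] 17.723404895924798 99.5358080056593
```

The moment about z has risen to 0.67 N m, so the cap is at its stop. Open and withdraw.

Emit:
jog_arm(
  commands=[
    [1,[0,0,0],[0,0,0]],
    [1,[0,0,0],[0,0,0]],
    [1,[0,0,0],[0,0,0]],
    [1,[0,0,0],[0,0,0]],
    [1,[0,0,0],[0,0,0]],
    [1,[0,0,0],[0,0,0]],
  ],
)

```text
t: 8.0
ee_pos: [531.3, 195.6, 179.8]
orientation: [2.031, 2.397, 0.0]
ft_force: [0.4, -0.2, -0.1]
width: 62.3
grasp_force: 0.0
```

Emit:
jog_arm(
  commands=[
    [1,[0,0,-0.1],[0,0,0]],
    [1,[0,0,-0.2],[0,0,0]],
    [1,[0,0,-0.3],[0,0,0]],
    [1,[0,0,-0.3],[0,0,0]],
    [1,[0,0,0],[0,0,0]],
    [1,[0,0,0],[0,0,0]],
  ],
)

```text
t: 8.6
ee_pos: [531.5, 195.7, 270.7]
orientation: [2.031, 2.396, 0.003]
ft_force: [0.5, -0.8, -0.1]
width: 87.7
grasp_force: 0.0
```

```bash
python3 w.py 204 pics/w5.png
```

```text
bar 1162 ((530.8310546875, 196.0067901611328), (17.972654342651367, 49.56239318847656), 12.237842559814453) 204.94741309970163
collar 1957 ((530.8441772460938, 195.48451232910156), 42.43808364868164)
tcp [531.53869634 195.66497107 270.73208944] yaw x,y [99.43538129  9.43534748] z [ 1.79115632e-03  6.17918954e-04 -9.99998205e-01] q [3.31705273e-01 2.83156713e-01 1.71792206e+00 1.02936467e-06
 1.13861913e+00 1.67026668e-01] t 8.6
to centre, tool axes [-0.60401428 -1.4421477 ]
```

View pics/w5.png

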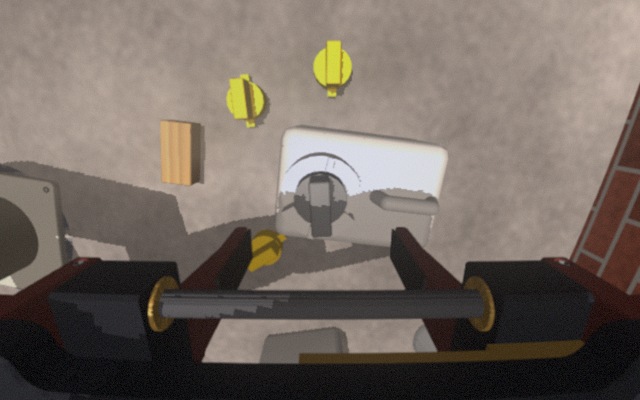

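The cap at (320,205) is down (bar top 205), on the axis within 1 mm and about 80° from the jug's x. The gripper is open and clear of it.

```bash
python3 -c "
from h import *
print(close_job())"
```

```text
the job is handed in; nothing more can be done
None
```

The grey cap was turned back, lowered into the big jug's collar, screwed clockwise to its stop about 80° on and let go; I handed the job in at about 8.7 s, without the arm going near the small jug, and no verdict came back.

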